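Shut a phone cleaning box and set its timer slider

ROBOT

A 7-joint arm with a two-finger parallel gripper is mounted at the origin on the work surface. World frame = base frame: x ahead of the robot, y to its left, z up, the work surface at z = 0. Lengths are in m, angles in rad, forces in N, time in s.
With the tool pointing down it reaches from about 0.425 to 0.875 m from the base axis. Payload 4.7 kg.
Tool frame: the origin (TCP) lies midway between the tips of the shut fingers; the grasp point (between the pads) lies 19 mm behind it; z points along the fingers, y is the line along which they close (so a half turn about z gives the same grasp; the last joint's range is limited). The gripper opens to 87 mm and grips with 3 to 60 N. Pads are 19 mm wide; open, the fingers measure 117 mm over their backs; the gripper's body (75 mm by 190 mm) begins 51 mm behind the grasp point.
Start: joints at [1.174, 0.321, -0.07, 1.45, 0.023, 1.371, -0.057], TCP at [0.26, -0.596, 0.223] pointing down, gripper open.
Joint ranges: [-2.86, 2.86], [-0.3, 2.09], [-1.38, 1.24], [0.06, 2.45], [-1.56, 4.7], [0.09, 2.05], [-2.69, 2.69]. Speed limits (rad/s): [2.57, 2.57, 3.14, 3.14, 3.14, 3.14, 3.14].

INTERFACE

Orientations are given as a rotation vector (axis times angle).
In Python, from bench import ctrl gives the robot as it stands. The module is installed in compiled form; this text tells all that it offers.
- The arm moves only by the tool carry_out, never from a script. Its argument "steps" is a list of rows, each a list of 7 numbers: the turn, a rotation vector about the world's x, y, z in degrees, then the shift along the world's x, y, z in cm, then the opening, from 0 (shut) to 1 (fully open). A call has 1 to 12 rows; each row is the pose to reach, as a shift and turn from the pose commanded when the call began; what a row does not reach only later rows make up. A row lasts 1/10 s, in which the tool goes at most 50 mm and 8.59 degrees, less where a joint would pass 70% of its speed; a pose out of reach is approached as far as the arm can. A call with a gripper value outside its range is refused whole. The fingers move at their own pace and stop on an object; "squeeze" is the grip in N (left out, the last holds). Time passes only in rows, so rows that repeat a pose let the fingers close. It gives the time, the measured TCP pose, the force, the opening and the grip force at its end, in the units of the state.
- ctrl.get_state(): the state, without advancing time (a new reading comes with each control period).
- ctrl.get_image(name): name is "side" or "top"; returns a dict with "pixels" (384x512x3 uint8, red, green, blue), "camera_matrix" (3x3 intrinsics, pixels), "k1" (the pictures are not rectified: a ray, as slopes to the right and down, at radius r is drawn at 1 + k1 r^2 times it, then the intrinsics apply), "cam_to_world" (4x4, takes a point from camera to world coordinates). Camera axes: x right, y down, z forward; pixel columns grow to the right and rows downward; lengths in m; the calibration is good to about 2 mm. A picture is of the moment at which its call begins. There is no depth.
- ctrl.close_job(): hands the job in; it is judged then, once.
The state is a dict: "time": time; "joint_positions": joint angles; "qd": joint speeds; "joint_torque": joint torques, N m; "position": TCP position; "tool_rot": TCP orientation; "ft_force": force on the tool from outside, world axes, zero at the start; "torque": the same for the moment, N m; "grip_width": opening from 0.0 (shut) to 1.0 (fully open); "grip_force": force on a finger pad.
Only numpy, scipy, OpenCV 4.12 (cv2) and the standard library are available. Lean on these libraries where they do the work, as an engineer would, in place of code of your own. Each camera call takes 0.05 s, during which the arm holds its last target. There are 200 camera calls.

TASK

The phone is ready for its lamp cleaning: push the blue lid of the cleaning box gently down until it is fully closed, without letting it slam. Then slide the black timer grip along its track until it stands level with the orange pointer on the deck. Leave the phone lying in the box and do not disturb or knock over the other things on the bench.

Things in the scene. Friction and masses are not known exactly. Their poses are not given: they have to be found in the camera images.
- uvbox: White open box, 180 x 180 mm, rim 70 mm high, bolted down, with a grey control deck (85 mm along x, 190 mm along y, top 30 mm above the bench) along its -x side, towards the robot. Origin: centre of the white box's underside. x points away from the deck, y from the hinge side to the side where the lid's free edge comes down, z up.
- lid (a joint): Opening angle of the lid, rad: 0 fully closed, about 1.57 upright, at most 1.9 (leaning back). The stiff hinge keeps the lid where it is left; turning it takes about 5 N at the free edge.
- lid_hinge (a point): Middle of the lid's hinge line, at x 0, y -90 mm, z 70 mm in the box's frame. The hinge line runs along the box's x. Axes turn with the lid: y points from the hinge to the free edge, z out of the lid's outer (top) face.
- lid_edge (a point): Middle of the lid's free edge, on its outer (top) face: 180 mm from the hinge line, 18 mm above the lid's underside. The lid is a blue slab, 180 mm along the hinge x 180 mm x 18 mm thick, with a small white tab (50 mm wide, 10 mm out) at the free edge. Axes as lid_hinge.
- timer (a joint): Position of the timer grip along its track, m: 0 at the -y end (hinge side) to 0.12 at the +y end, growing along the box's +y. It stays where it is left; moving it takes about 2 N.
- timer_top (a point): Centre of the top face of the black timer grip, a block 28 mm (box x) x 20 mm (box y) x 40 mm high, riding on an aluminium track (40 mm wide, 14 mm high) on the deck. The point is at x -122 mm in the box's frame, 84.5 mm above the bench. Axes as the box.
- pointer: Small orange pointer clip on the deck, on the robot's side of the track, 14 x 12 mm and 8 mm high, its nib pointing to the track. Origin: under the nib, on the deck, at x -150 mm in the box's frame; axes as the box. The grip is level with it when both have the same y in the box's frame.
- phone: Phone with a gold back, 150 x 72 x 9 mm, loose, lying on the dark foam bed inside the box (bed 20 mm above the bench). Origin: centre of its underside.
- jar: Small white jar with a green label, 52 mm in diameter, 70 mm high, loose, standing close by the side of the box where the lid comes down. Origin: centre of its underside.
- tweezers: Steel tweezers, 160 mm long, 9 mm wide, 6 mm high, lying loose beside the box on the side away from the deck. Origin: underside, near the middle.
- bottle: White bottle, 72 mm in diameter, 190 mm high, loose, standing on the bench to the robot's right. Origin: centre of its underside.
- phone2: Black phone, 150 x 72 x 9 mm, loose, on the light-blue mat to the robot's left. Origin: centre of its underside.
- driver: Screwdriver, 160 mm long, lying loose on the bench to the right of the box. Origin: underside, near the middle.
Things that resemble listed ones, but are neither listed nor needed, are in the scene too. Several things have the shape of the jar; the one meant has the colours described above.

How it is judged:
By the outcome, as a careful person would: the job done as asked, in the order asked, and still so for the second after the job is handed in, with the robot touching nothing.
It also fails if it takes over 53 s, if anything falls off the work surface, if the arm or the gripper's body presses on something with over 40 N, if the wrist force passes 120 N, or if a joint passes its speed limit or range.

## Working session

There is one attempt and no reset: what is moved stays moved. The work goes in short steps, Python scripts to look and compute and a tool call to move; the robot and the scene stay as the last step left them, time stands still between calls to the robot, and variables do not carry over. Pictures are saved under pics/ and viewed, at most 10 in all, crops included, and the job is handed in when it is done.

Besides the shell and the picture viewer there is one more tool, called after ">>>" as name([rows], argument=value, ...), one row to a line, values as JSON. carry_out: Moves the arm, as the interface text tells. Its arguments: {"type":"object","properties":{"steps":{"type":"array","items":{"type":"array","items":{"type":"number"}}},"squeeze":{"type":"number"}},"required":["steps"]}

```bash
mkdir -p pics; cat > h.py <<'E'
import numpy as np, cv2
from bench import ctrl
def grab(n,f):
    d=ctrl.get_image(n); cv2.imwrite(f'pics/{f}.png',d['pixels'][:,:,::-1])
    np.savez(f'pics/{f}.npz',K=d['camera_matrix'],k1=d['k1'],T=d['cam_to_world'],p=d['pixels'])
    return d
def ray(f,u,v):
    d=np.load(f'pics/{f}.npz');K=d['K']
    s=cv2.undistortPoints(np.array([[[u,v]]],float),K,np.array([float(d['k1']),0,0,0]))  # approx inverse
    s=s[0,0]; T=d['T']; return T[:3,3],T[:3,:3]@np.array([s[0],s[1],1])
def atz(f,u,v,z):
    o,r=ray(f,u,v); return o+r*(z-o[2])/r[2]
def proj(f,P):
    d=np.load(f'pics/{f}.npz');T=d['T'];p=(np.array(P)-T[:3,3])@T[:3,:3]
    s=p[:2]/p[2]; s=s*(1+d['k1']*(s@s)); return (d['K']@[s[0],s[1],1])[:2]
def tri(f,a,g,b):
    o1,r1=ray(f,*a);o2,r2=ray(g,*b)
    A=np.stack([r1,-r2],1);t=np.linalg.lstsq(A,o2-o1,rcond=None)[0]
    p,q=o1+t[0]*r1,o2+t[1]*r2
    return (p+q)/2,np.linalg.norm(p-q)
E
python3 - <<'E'
from h import *
for n in('side','top'):
    d=grab(n,n+'0');print(n,d['camera_matrix'].tolist(),d['k1'],d['cam_to_world'].round(3).tolist())
a=[cv2.imread(f'pics/{n}0.png') for n in('side','top')]
print(ctrl.get_state())
E
```

```text
side [[388.16608739606374, 0.0, 257.2512928050762], [0.0, 388.16608739606374, 193.32940536200647], [0.0, 0.0, 1.0]] -0.07389453798815193 [[-0.989, -0.113, 0.096, 0.39], [-0.148, 0.735, -0.662, 0.922], [0.005, -0.669, -0.743, 1.029], [0.0, 0.0, 0.0, 1.0]]
top [[351.3561371204886, 0.0, 249.41818946783943], [0.0, 351.3561371204886, 191.54219124812684], [0.0, 0.0, 1.0]] 0.011978349192603297 [[0.003, -0.999, 0.049, 0.459], [-1.0, -0.002, 0.017, 0.073], [-0.017, -0.049, -0.999, 1.131], [0.0, 0.0, 0.0, 1.0]]
{'time': 0.1, 'joint_positions': array([ 1.17410506,  0.3217623 , -0.0700882 ,  1.45155192,  0.02259991,
        1.37079682, -0.05690867]), 'qd': array([ 0.00116907, -0.00285188,  0.00082215, -0.00162176, -0.00011357,
        0.00020542,  0.00065194]), 'joint_torque': array([-3.04030018e-04, -4.92572057e+01, -4.05618399e-01, -3.13400209e+01,
       -6.40631374e-02,  3.94470873e-02,  9.91757042e-05]), 'position': array([ 0.25932751, -0.59548789,  0.22156273]), 'tool_rot': array([-3.07391149e+00, -6.40434989e-01,  6.94673247e-04]), 'ft_force': array([ 0.06053956, -0.30938501,  0.32803392]), 'torque': array([-0.01311064,  0.05098035, -0.01344612]), 'grip_force': 0.0, 'grip_width': 0.9986199764172258}
```

View pics/side0.png

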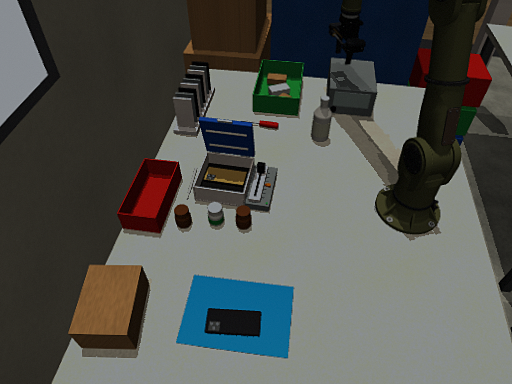

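View pics/top0.png

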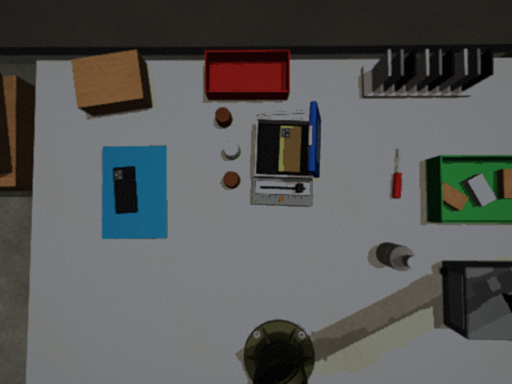

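The side view shows the box at about (225,180), with the lid raised and its free edge at about (228,122). The black grip is at (261,168) and the white jar at (216,213), between two brown jars. In the top view the box is at (283,148), the lid is edge-on at (314,138), the grip is at (299,188), the orange pointer at (281,199) and the jar at (231,151).

```bash
python3 - <<'E'
import cv2
a=cv2.imread('pics/top0.png')[92:216,215:345];cv2.imwrite('pics/tc.png',cv2.resize(a*1,None,fx=4.8,fy=4.8,interpolation=cv2.INTER_CUBIC))
a=cv2.imread('pics/side0.png')[105:235,165:295];cv2.imwrite('pics/sc.png',cv2.resize(a,None,fx=4.6,fy=4.6,interpolation=cv2.INTER_CUBIC))
E
```

```text
(no output)
```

View pics/tc.png

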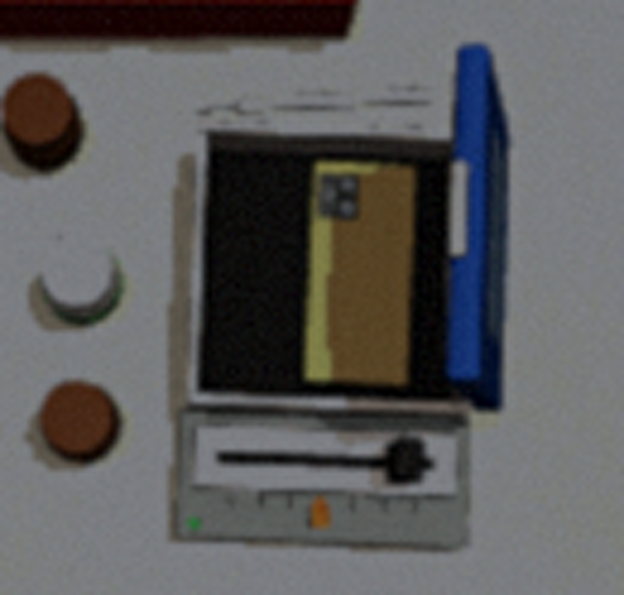

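View pics/sc.png

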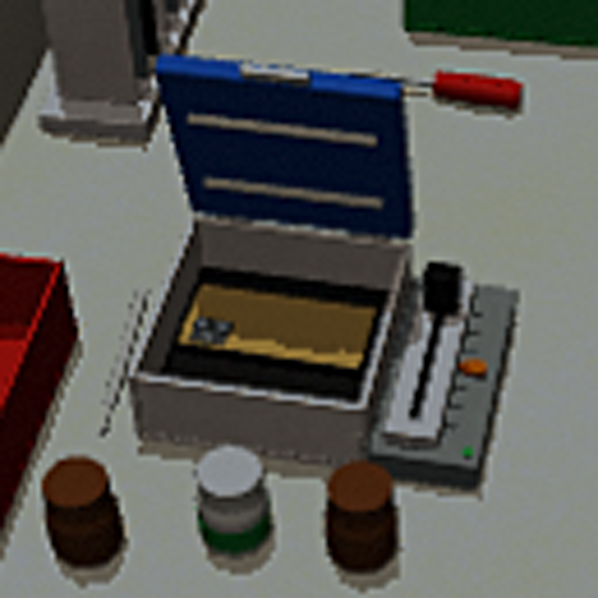

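Both crops agree on the layout. In the side crop the lid's free edge runs (158,58)–(400,90), the grip top is at about (443,270) and the pointer at (474,368). In the top crop the grip is at (408,458) and the pointer at (320,512).

Things that could be mistaken for the targets:
- **Jars:** two brown ones at top (223,116) and (231,180). The white one at (231,151) is the one meant.
- **Orange item:** only the pointer at (281,199).
- **Black block:** only the grip at (300,188).
- **Blue:** the lid at (314,138). The mat at (135,192) is not it.

Next I fit the box pose and lid angle from both views.

```bash
cat > fit.py <<'E'
from h import *
from scipy.optimize import least_squares
t=lambda X,Y:(215+X/4.8-.4,92+Y/4.8-.4)
s=lambda X,Y:(165+X/4.6-.4,105+Y/4.6-.4)
C=[('side0',s(365,408),(-.09,.09,.07)),('side0',s(135,380),(.09,.09,.07)),('top0',t(193,402),(-.09,.09,.07)),('top0',t(205,131),(.09,.09,.07)),
('top0',t(172,540),(-.175,.095,.03)),('top0',t(467,547),(-.175,-.095,.03)),('side0',s(517,290),(-.175,-.095,.03)),('side0',s(482,468),(-.175,.095,.03))]
L=[('top0',t(458,47),(.09,.18,0)),('top0',t(448,378),(-.09,.18,0)),('top0',t(488,47),(.09,.18,.018)),('top0',t(481,380),(-.09,.18,.018)),
('side0',s(164,76),(.09,.18,0)),('side0',s(402,97),(-.09,.18,0)),('side0',s(158,57),(.09,.18,.018)),('side0',s(400,82),(-.09,.18,.018))]
def W(p,P):
    c,n=np.cos(p[2]),np.sin(p[2]); return np.array([p[0]+c*P[0]-n*P[1],p[1]+n*P[0]+c*P[1],P[2]])
def lid(q,P): return (P[0],-.09+P[1]*np.cos(q)-P[2]*np.sin(q),.07+P[1]*np.sin(q)+P[2]*np.cos(q))
if __name__=='__main__':
    f=lambda p:np.concatenate([proj(c,W(p,P))-m for c,m,P in C]+[proj(c,W(p,lid(p[3],P)))-m for c,m,P in L])
    r=least_squares(f,[.58,0,0,1.4],loss='soft_l1');p=r.x
    print(p.round(4),f(p).reshape(-1,2).round(1).tolist())
    inv=lambda w:(np.array([[np.cos(p[2]),np.sin(p[2])],[-np.sin(p[2]),np.cos(p[2])]])@(w[:2]-p[:2])).round(4)
    w,e=tri('side0',s(443,270),'top0',t(408,457));print('grip tri',w,e,inv(w))
    for n,q in(('side0',s(443,270)),('top0',t(408,457))):print('grip',inv(atz(n,*q,.0845)))
    w,e=tri('side0',s(474,366),'top0',t(320,510));print('ptr tri',w,e,inv(w))
    for n,q in(('side0',s(474,366)),('top0',t(320,510))):print('ptr',inv(atz(n,*q,.038)))
    w,e=tri('side0',s(231,470),'top0',t(82,275));print('jar',w,e,inv(w))
    for n,q in(('side0',s(231,470)),('top0',t(82,275))):print('jar',inv(atz(n,*q,.07)))
    np.save('p.npy',p)
E
python3 fit.py
```

```text
[ 0.644  -0.0159 -0.0307  1.3226] [[0.1, 0.5], [-2.0, -0.6], [-0.5, 0.9], [-1.1, -1.4], [1.4, 0.3], [0.8, 0.9], [-0.0, -0.1], [-0.6, -0.0], [-0.4, -0.1], [-0.2, 1.2], [0.5, -0.5], [0.2, 0.9], [-2.6, -0.5], [-0.6, 1.1], [0.0, -0.6], [0.9, 0.0]]
grip tri [ 0.52184416 -0.05792455  0.0881217 ] 0.003994782466869508 [-0.1208 -0.0458]
grip [-0.1222 -0.0497]
grip [-0.1186 -0.046 ]
ptr tri [ 0.49029083 -0.00712295  0.03976032] 0.004306431820872482 [-0.1539  0.004 ]
ptr [-0.1558  0.0022]
ptr [-0.1517  0.0041]
jar [0.64051022 0.14583774 0.06916247] 0.00018544503002310549 [-0.0084  0.1615]
jar [-0.0086  0.1622]
jar [-0.0087  0.1615]
```

Both views give consistent results:
- **Box:** (0.644, -0.016), yaw -1.8°.
- **Lid:** 1.32 rad.
- **Grip:** x about -0.121 (text says -0.122), y about -0.047, z 0.088.
- **Pointer:** y about +0.003.
- **Jar:** top height 0.069, clear of the lid.

I'll shut the fingers and go behind the lid.

>>> carry_out([
  [0,0,-2,1,1.2,0,0],
  [0,0,-5,4,4.5,0,0],
  [0,0,-8,7,8,0,0],
  [0,0,-11,10,11.5,0,0],
  [0,0,-14,13,15,0,0],
  [0,0,-17,16,18.5,0,0],
  [0,0,-19,19,22,0,0],
  [0,0,-21,22,25.5,0,0],
  [0,0,-23,25,29,0,0],
  [0,0,-25,28,32,0,0],
  [0,0,-25.2,31,35,0,0],
  [0,0,-25.2,33,37,0,0],
])

```text
time: 1.3
position: [0.5914, -0.2221, 0.2221]
tool_rot: [-3.14, 0.04, -0.0]
ft_force: [0.1, 0.3, -0.3]
grip_width: 0.034
grip_force: 0.0
```

>>> carry_out([
  [0,0,0,2,2,0,0],
  [0,0,0,3.5,4,-0.2,0],
  [0,0,0,4.5,5.5,-0.3,0],
  [0,0,0,5,6.5,-0.3,0],
  [0,0,0,5,6.5,-0.3,0],
])

```text
time: 1.8
position: [0.6398, -0.159, 0.2193]
tool_rot: [-3.14, 0.041, 0.001]
ft_force: [0.4, 0.4, 0.4]
grip_width: 0.004
grip_force: 0.0
```

```bash
python3 - <<'E'
from fit import *
p=np.load('p.npy')
g=ctrl.get_state();print(g['time'],g['position'],g['tool_rot'],g['ft_force'])
c0=np.array([.64,-.161,.22])
for q in np.append(np.arange(1.4,0,-.1),0):
    r=.15; y,z=-.09+r*np.cos(q)-.018*np.sin(q)-.015,.07+r*np.sin(q)+.018*np.cos(q)
    print(q.round(2),((W(p,(0,y,z))-c0)*100).round(1))
E
```

```text
1.8 [ 0.63984764 -0.15902098  0.21931614] [-3.14041076e+00  4.14644880e-02  7.37890990e-04] [0.44404831 0.37404772 0.44102181]
1.4 [0.1 4.8 0.1]
1.3 [ 0.1  6.3 -0.1]
1.2 [ 0.2  7.8 -0.4]
1.1 [ 0.2  9.2 -0.8]
1.0 [ 0.3 10.6 -1.4]
0.9 [ 0.3 11.9 -2.1]
0.8 [ 0.4 13.2 -3. ]
0.7 [ 0.4 14.3 -4. ]
0.6 [ 0.4 15.4 -5. ]
0.5 [ 0.5 16.3 -6.2]
0.4 [ 0.5 17.1 -7.5]
0.3 [ 0.5 17.8 -8.8]
0.2 [  0.5  18.4 -10.3]
0.1 [  0.5  18.8 -11.7]
0.0 [  0.5  19.  -13.2]
```

>>> carry_out([
  [0,0,0,0,2,0,0],
  [0,0,0,0.1,3.5,0,0],
  [0,0,0,0.1,4.5,0,0],
  [0,0,0,0.1,5.3,0,0],
  [0,0,0,0.1,6,-0.1,0],
  [0,0,0,0.1,6.7,-0.2,0],
  [0,0,0,0.2,7.4,-0.3,0],
  [0,0,0,0.2,8.1,-0.5,0],
  [0,0,0,0.2,8.8,-0.7,0],
  [0,0,0,0.2,9.5,-0.9,0],
  [0,0,0,0.3,10.1,-1.1,0],
  [0,0,0,0.3,10.6,-1.4,0],
])

```text
time: 3.0
position: [0.6427, -0.0539, 0.2055]
tool_rot: [-3.141, 0.045, -0.0]
ft_force: [-0.6, -1.2, 3.2]
grip_width: 0.008
grip_force: 1.4
```

>>> carry_out([
  [0,0,0,0,0.7,-0.3,0],
  [0,0,0,0,1.3,-0.7,0],
  [0,0,0,0,2,-1.1,0],
  [0,0,0,0.1,2.6,-1.6,0],
  [0,0,0,0.1,3.2,-2.1,0],
  [0,0,0,0.1,3.7,-2.6,0],
  [0,0,0,0.1,4.3,-3.1,0],
  [0,0,0,0.1,4.8,-3.6,0],
  [0,0,0,0.1,5.3,-4.2,0],
  [0,0,0,0.1,5.7,-4.8,0],
  [0,0,0,0.2,6.1,-5.4,0],
  [0,0,0,0.2,6.5,-6.1,0],
])

```text
time: 4.2
position: [0.6442, 0.0107, 0.1439]
tool_rot: [-3.141, 0.045, 0.002]
ft_force: [-0.7, 1.0, 2.7]
grip_width: 0.01
grip_force: 0.9
```

>>> carry_out([
  [0,0,0,0,0.4,-0.6,0],
  [0,0,0,0,0.7,-1.2,0],
  [0,0,0,0,1,-1.8,0],
  [0,0,0,0,1.2,-2.3,0],
  [0,0,0,0,1.4,-2.8,0],
  [0,0,0,0,1.5,-3.3,0],
  [0,0,0,0,1.6,-3.7,0],
  [0,0,0,0,1.7,-4.1,0],
  [0,0,0,0,1.8,-4.4,0],
  [0,0,0,0,1.8,-4.7,0],
  [0,0,0,0,1.8,-4.9,0],
  [0,0,0,0,1.8,-5.1,0],
])

```text
time: 5.4
position: [0.6445, 0.0287, 0.0935]
tool_rot: [-3.141, 0.045, 0.0]
ft_force: [0.3, 1.0, 1.8]
grip_width: 0.003
grip_force: 0.8
```

>>> carry_out([
  [0,0,0,0,0,-0.2,0],
  [0,0,0,0,0,-0.4,0],
  [0,0,0,0,0,-0.5,0],
  [0,0,0,0,0,-0.6,0],
  [0,0,0,0,0,-0.7,0],
  [0,0,0,0,0,-0.8,0],
  [0,0,0,0,0,-0.8,0],
  [0,0,0,0,0,-0.8,0],
])

```text
time: 6.2
position: [0.6445, 0.0283, 0.0888]
tool_rot: [3.141, -0.046, 0.001]
ft_force: [-7.1, 1.0, 16.9]
grip_width: 0.002
grip_force: 8.5
```

>>> carry_out([
  [0,0,0,0,0,1,0],
  [0,0,0,0,0,3,0],
  [0,0,0,0,0,6,0],
  [0,0,0,-2,-3,9,0],
  [0,0,0,-5,-7,12,0.3],
  [0,0,0,-8,-11,14,0.7],
  [0,0,0,-11,-15,15,0.7],
  [0,0,0,-14,-19,15,0.7],
  [0,0,0,-16,-23,15,0.7],
  [0,0,0,-18,-26,15,0.7],
  [0,0,0,-19,-28,15,0.7],
  [0,0,0,-19,-28,15,0.7],
])

```text
time: 7.4
position: [0.4516, -0.2566, 0.2354]
tool_rot: [3.139, -0.058, -0.002]
ft_force: [0.4, 0.3, 0.6]
grip_width: 0.642
grip_force: 0.0
```

```bash
python3 - <<'E'
from h import *
A=[]
for n,(y,x) in(('side',(130,175)),('top',(90,225))):
    d=grab(n,n+'1');a=cv2.imread(f'pics/{n}1.png')[y:y+125,x:x+110];A.append(cv2.resize(cv2.convertScaleAbs(a,alpha=1.5),None,fx=3.6,fy=4.6*3.6/4.6,interpolation=cv2.INTER_CUBIC))
cv2.imwrite('pics/c1.png',np.hstack(A))
print(ctrl.get_state()['position'])
E
```

```text
[ 0.45436489 -0.25187439  0.23539814]
```

View pics/c1.png

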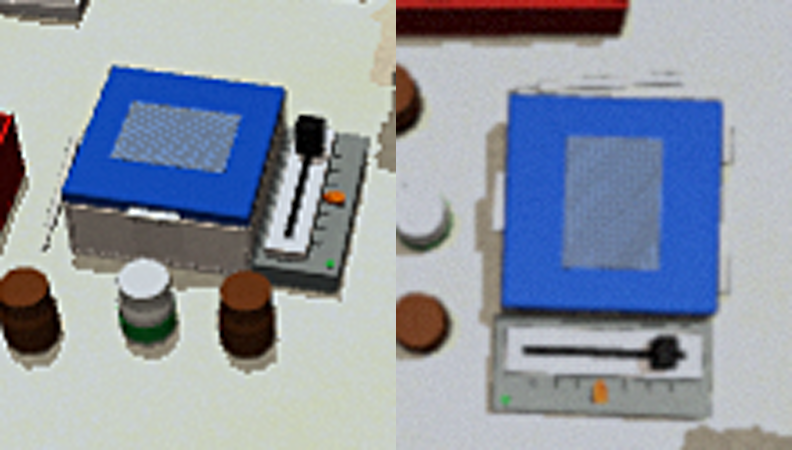

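The lid now lies flat and closed, with the jar and tweezers undisturbed. The grip is still at its old place and the pointer is at side crop (334,197), top crop (600,390). Next I check the lid angle and refine pointer and grip with sub-pixel centroids.

```bash
cat > m.py <<'E'
from fit import *
def cen(f,mask,win):
    im=np.load(f'pics/{f}.npz')['p'].astype(int);y0,y1,x0,x1=win;m=mask(im[y0:y1,x0:x1])
    v,u=np.nonzero(m);return u.mean()+x0,v.mean()+y0,len(u)
orange=lambda a:(a[...,0]>1.6*a[...,2]+25)&(a[...,0]>a[...,1]*1.25)&(a[...,0]>70)
dark=lambda a:a.max(-1)<38
def inv(p,w):c,n=np.cos(p[2]),np.sin(p[2]);return np.array([[c,n],[-n,c]])@(w[:2]-p[:2])
E
python3 - <<'E'
from m import *
s=lambda X,Y:(175+X/3.6-.4,130+Y/3.6-.4)
t=lambda X,Y:(225+(X-396)/3.6-.4,90+Y/3.6-.4)
C=[('side1',s(369,139),(-.175,-.095,.03)),('side1',s(344,277),(-.175,.095,.03)),('top1',t(489,410),(-.175,.095,.03)),('top1',t(711,417),(-.175,-.095,.03))]
L=[('side1',s(64,192),(.09,.18,.018)),('side1',s(249,217),(-.09,.18,.018)),('side1',s(112,66),(.09,0,.018)),('side1',s(285,88),(-.09,0,.018)),
('top1',t(510,93),(.09,.18,.018)),('top1',t(502,309),(-.09,.18,.018)),('top1',t(722,99),(.09,0,.018)),('top1',t(717,315),(-.09,0,.018))]
f=lambda p:np.concatenate([proj(c,W(p,P))-m for c,m,P in C]+[proj(c,W(p,lid(p[3],P)))-m for c,m,P in L])
p=least_squares(f,[.644,-.016,-.03,0.]).x;print(p.round(4),f(p).reshape(-1,2).round(1).tolist());np.save('p1.npy',p)
o=cen('side1',orange,(175,195,258,280));o2=cen('top1',orange,(190,206,272,292));print(o,o2)
w,e=tri('side1',o[:2],'top1',o2[:2]);print('ptr',w,e,inv(p,w),inv(p,atz('top1',*o2[:2],.036)),inv(p,atz('side1',*o[:2],.036)))
g=cen('top1',dark,(180,196,293,309));print('grip',g,inv(p,atz('top1',*g[:2],.07)))
# predicted silhouettes of grip corners vs pixels, top view
print(np.load('pics/top1.npz')['p'][180:197,290:310].max(-1))
E
```

```text
[ 0.6442 -0.0136 -0.0282  0.0157] [[-0.3, -0.4], [-1.4, 0.2], [0.8, 0.9], [-0.0, 0.9], [-1.4, -0.1], [0.1, 0.1], [-0.4, 0.2], [0.1, 0.1], [-0.8, 0.3], [-0.4, 0.2], [0.5, 0.4], [0.5, 0.4]]
(np.float64(267.6666666666667), np.float64(184.06666666666666), 15) (np.float64(281.35), np.float64(198.7), 20)
ptr [ 0.48893293 -0.00724667  0.0402137 ] 0.0017154874414707128 [-0.15540129  0.00200789] [-0.1544197   0.00179444] [-0.15572722 -0.00201626]
grip (np.float64(298.71666666666664), np.float64(187.61666666666667), 60) [-0.12041402 -0.04715426]
[[ 88  91  86  67  63  64  63  61  62  69  89  92  92  85  67  62  74  90
   96  90]
 [ 90 104 105 101  99 100 100 101  98 102 105 107 104  99  93  92  93  94
   94  97]
 [128 130 132 134 136 132 134 124 112 111 108 110 106 115 115 110 104  97
   94  96]
 [138 138 139 138 138 136 122  86  58  58  57  58  74 115 134 133 127 131
  126 120]
 [138 137 136 138 128  99  61  27  16  18  22  17  39  94 131 142 135 135
  139 128]
 [138 139 140 130 111  62  19   6   8  19  18  13  28  81 134 139 138 138
  137 127]
 [129 129 123 113  95  53   9   7  21  22  17  2
[... 187 characters left out ...]
 130 136
  137 127]
 [ 77  70  54  50  45  25  10   4  20  23  21  20  18  40  54  91 129 137
  136 125]
 [132 122 108 107  99  55  13   9  20  22  19  15  36  91 121 128 139 137
  137 124]
 [141 133 118 121 109  65  13   9  11   8  11  17  51 104 136 138 135 135
  137 127]
 [136 133 122 113 107  81  46  39  41  39  55  70  88 127 138 136 139 136
  139 127]
 [137 130 124 114 118 111 109 106 107 110 126 133 133 142 139 140 139 142
  142 132]
 [107 105 103 105 119 126 124 123 121 123 130 128 128 126 128 124 127 128
  129 123]
 [ 92  78  71  72  77  77  81  77  75  74  75  80  82  78  72  71  74  77
   85  88]
 [ 99  93  90  89  73  69  84  90  89  85  79  73  85  89  86  90  90  87
   91  94]]
```

The lid is closed, and the 0.016 rad fit is within noise; the 17 N contact stopped at the expected height. The grip is at world (0.522, -0.058), so I'll grasp it from above.

>>> carry_out([
  [0,0,0,1,3,0,0.7],
  [0,0,0,3,7,-1,0.7],
  [0,0,0,4,11,-3,0.7],
  [0,0,0,5,14,-5,0.7],
  [0,0,0,6,17,-7,0.7],
  [0,0,0,6.7,19,-9,0.7],
  [0,0,0,6.7,19.4,-11,0.7],
  [0,0,0,6.7,19.4,-13,0.7],
  [0,0,0,6.7,19.4,-15,0.7],
  [0,0,0,6.7,19.4,-17,0.7],
  [0,0,0,6.7,19.4,-18,0.7],
  [0,0,0,6.7,19.4,-18.2,0.7],
])

```text
time: 8.7
position: [0.5207, -0.0563, 0.0524]
tool_rot: [-3.14, 0.042, 0.004]
ft_force: [-0.2, -0.7, 0.2]
grip_width: 0.702
grip_force: 0.0
```

>>> carry_out([
  [0,0,0,0,0,0,0.4],
  [0,0,0,0,0,0,0.3],
  [0,0,0,0,0,0,0.1],
  [0,0,0,0,0,0,0.1],
  [0,0,0,0,0,0,0.1],
  [0,0,0,0,0,0,0.1],
], squeeze=10)

```text
time: 9.3
position: [0.5217, -0.058, 0.0538]
tool_rot: [3.141, -0.046, 0.0]
ft_force: [0.1, -0.5, 0.3]
grip_width: 0.238
grip_force: 0.8
```

>>> carry_out([
  [0,0,0,0,0,0,0.1],
  [0,0,0,0,0.3,0,0.1],
  [0,0,0,0,0.8,0,0.1],
  [0,0,0,0,1.4,0,0.1],
  [0,0,0,0.1,2,0,0.1],
  [0,0,0,0.1,2.6,0,0.1],
  [0,0,0,0.1,3.2,0,0.1],
  [0,0,0,0.1,3.8,0,0.1],
  [0,0,0,0.1,4.3,0,0.1],
  [0,0,0,0.1,4.7,0,0.1],
  [0,0,0,0.1,5,0,0.1],
  [0,0,0,0.1,5,0,0.1],
])

```text
time: 10.5
position: [0.5234, -0.007, 0.0538]
tool_rot: [-3.14, 0.045, -0.003]
ft_force: [4.2, -0.4, -0.0]
grip_width: 0.226
grip_force: 10.0
```

>>> carry_out([
  [0,0,0,0,0,0,0.1],
  [0,0,0,0,0,0,0.1],
  [0,0,0,0,0,0,0.4],
  [0,0,0,0,0,0,0.7],
  [0,0,0,0,0,1,0.7],
  [0,0,0,0,0,4,0.7],
  [0,0,0,0,0,8,0.7],
  [0,0,0,-2,-3,12,0.7],
  [0,0,0,-4,-8,15,0.7],
  [0,0,0,-6,-13,18,0.7],
  [0,0,0,-7,-18,18,0.7],
  [0,0,0,-7,-23,18,0.7],
])

```text
time: 11.7
position: [0.4536, -0.2151, 0.2349]
tool_rot: [3.139, -0.045, 0.004]
ft_force: [1.2, -0.6, 0.6]
grip_width: 0.696
grip_force: 0.0
```

```bash
python3 - <<'E'
from h import *
A=[]
for n,(y,x) in(('side',(155,240)),('top',(170,250))):
    d=grab(n,n+'2');a=cv2.imread(f'pics/{n}2.png')[y:y+55,x:x+65] if n=='top' else cv2.imread(f'pics/{n}2.png')[y:y+55,x:x+45]
    A.append(cv2.resize(cv2.convertScaleAbs(a,alpha=1.6),None,fx=7,fy=7,interpolation=cv2.INTER_CUBIC))
cv2.imwrite('pics/c2.png',np.hstack(A))
from m import *
p=np.load('p1.npy')
o=cen('side2',orange,(175,195,258,280));o2=cen('top2',orange,(190,206,272,292));print(o,o2)
print(inv(p,atz('top2',*o2[:2],.036)),inv(p,atz('side2',*o[:2],.036)))
# fit of the grip's silhouette: rendered black box + groove not included
def hull(f,y):
    return cv2.convexHull(np.array([proj(f,W(p,(-.122+a,y+b,z))) for a in(-.014,.014) for b in(-.01,.01) for z in(.0445,.0845)],np.float32))
for f in('side2','top2'):
    im=np.load(f'pics/{f}.npz')['p'].max(-1).astype(float)
    def cost(y,dx,dy):
        h=hull(f,y)[:,0]+[dx,dy]; m=np.zeros((384,512),np.uint8)
        cv2.fillConvexPoly(m,np.round(h*256).astype(np.int32),255,cv2.LINE_AA,8)
        m=m/255.; c=h.mean(0).astype(int); mm=m[:, :]
        band=cv2.dilate(m,np.ones((7,7)))>0
        return im[m>.5].sum()*1.0 - 60*(m>.5).sum()
    best=min((cost(y,0,d),y,d) for y in np.arange(-.02,.025,.0005) for d in np.arange(-1.5,1.6,.5)); print(f,best)
E
```

```text
(np.float64(267.6666666666667), np.float64(184.06666666666666), 15) (np.float64(281.2631578947368), np.float64(198.73684210526315), 19)
[-0.15454261  0.00206119] [-0.15572722 -0.00201626]
side2 (np.float64(-3598.0), np.float64(0.011500000000000028), np.float64(-1.5))
top2 (np.float64(-1226.0), np.float64(0.0035000000000000205), np.float64(-1.5))
```

View pics/c2.png

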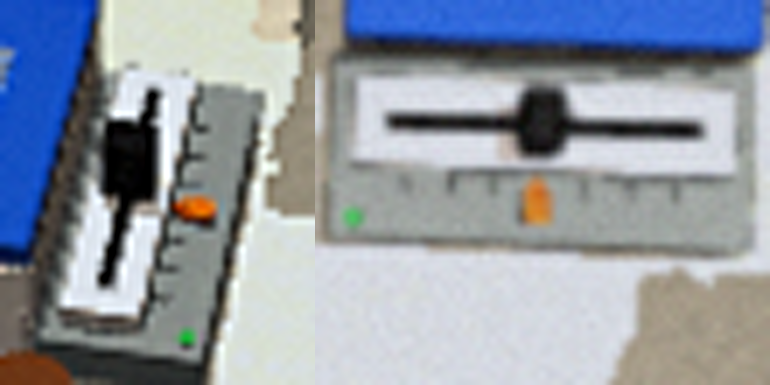

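The lid is closed and the grip now stands next to the pointer: top crop grip (542,121), pointer (537,202). I measure the residual offset below a pixel, comparing both in the same camera.

```bash
cat > off.py <<'E'
from m import *
import sys
p=np.load('p1.npy')
def run(f):
    im=np.load(f'pics/{f}.npz')['p'].astype(float)
    # grip: darkness-weighted edges per row in top view, rows clear of the slot
    g=im.max(-1)
    def edges(prof,x0,lo):
        i=np.nonzero(prof<lo)[0]; a,b=i[0],i[-1]
        return x0+(a-1+(prof[a-1]-lo)/(prof[a-1]-prof[a])), x0+(b+(lo-prof[b])/(prof[b+1]-prof[b]))
    G=[(r,)+edges(g[r,318-50:344-35-10],268,75) for r in(184,185,189,190)] if 0 else []
    for r in range(182,194):
        prof=g[r,315:342] if 0 else g[r,255+0:350][:0]
    return g,im,edges
g,im,edges=run(sys.argv[1])
cx=int(sys.argv[2])
for r in range(181,194): print(r,g[r,cx-9:cx+10].astype(int))
E
python3 - <<'E'
from m import *
im=np.load('pics/top2.npz')['p'].astype(int)
print(im.max(-1)[181:195,276:292])
print((im[...,0]-im[...,2])[194:204,274:288])
E
```

```text
[[118 113 111 102  86  84  85  93  93  99 103  94  91  90  94 104]
 [140 140 134 115  76  60  58  67  72  99 132 133 131 133 133 135]
 [143 146 135  84  31  27  30  28  33  70 131 145 139 142 146 145]
 [139 141 122  55  15  14  19  20  17  49 115 143 145 142 139 144]
 [120 112  91  35   9  20  18  23  19  45 102 140 145 147 143 144]
 [ 69  62  49  18  10  21  25  23  20  34  72 112 128 134 134 133]
 [ 12  19  17  10  12  23  21  22  16  12  30  45  57  56  57  57]
 [ 42  39  27  12  20  22  26  24  13  18  22  21  22  24  21  21]
 [112 104  74  24  13  19  23  23  19  32  74  84  82  81  79  79]
 [125 117  89  32  12  15  16  17  21  61 125 134 134 135 133 130]
 [123 123 102  53  18  18  13  25  49  93 138 143 144 141 144 146]
 [125 123 122  90  73  73  71  79 108 130 147 145 144 144 143 143]
 [126 124 126 123 121 120 118 122 133 134 134 137 136 132 136 138]
 [ 74  75  75  82  83  80  82  85  84  86  91  97 100 108 113 108]]
[[ -5  -2  -4  -4  -4  -5  -1   5   3  -4  -2  -1   2   1]
 [  0   0   1   0  -2  -1  15  43  29   2  -2  -1   0   1]
 [ -2  -1  -3  -1  -1   6  50  86  67  13  -2  -3  -4  -3]
 [ -1   1  -2  -4  -4  22  81 108  88  39   3  -2   0  -1]
 [ -2  -2  -2  -2  -3  23  88 110  99  57   7  -3  -3  -3]
 [  0  -3  -1  -3  -3  19  89 107  99  60   5  -4   0  -3]
 [ -2  -1   0  -3  -3  26  94 109 103  62   6  -5   0  -2]
 [ -3  -1  -2  -3  -5  14  65  82  79  49   3  -3  -4   1]
 [ -3  -3  -1  -1  -2   0   8  12  15   9  -2  -3  -3  -3]
 [ -2  -1  -2  -2  -4  -2  -3  -5  -4  -3  -3  -2  -1  -1]]
```

```bash
python3 - <<'E'
from m import *
for yaw in(-.0282,-.0307,-.033):
    p=np.load('p1.npy');p[2]=yaw
    g=inv(p,atz('top2',281.9,187.3,.0645));o=inv(p,atz('top2',281.2,198.3,.036));print(yaw,g,o,(g-o)[1])
# side view: dark block
im=np.load('pics/side2.npz')['p'].astype(int)
print(im.max(-1)[168:188,250:268]);print((im[...,0]-im[...,2])[179:190,260:276])
p=np.load('p1.npy')
for y in(0,.004):
    print([proj('side2',W(p,(-.122+a,y+b,.0845))).round(1).tolist() for a in(-.014,.014) for b in(-.01,.01)],[proj('side2',W(p,(-.122+a,y+.01,.0445))).round(1).tolist() for a in(-.014,.014)],proj('side2',W(p,(-.155,y,.036))).round(2))
E
```

```text
-0.0282 [-0.12062395  0.00311202] [-0.15318882  0.00229058] 0.0008214411939517249
-0.0307 [-0.12063135  0.00281045] [-0.15319407  0.0019076 ] 0.0009028507361880285
-0.033 [-0.12063749  0.00253299] [-0.15319805  0.00155525] 0.0009777425432948436
[[ 48  50  44  38  51  85 102 153 148 152 129   0  33 125 148 147 148 122]
 [ 21  39  40  27  44  67 122 151 148 146  95   0  62 161 148 149 137  63]
 [ 26  41  42  33  59 102 143 155 155 149  90   2  73 160 148 150 135  40]
 [ 33  48  39  36  54  85 157 152 153 138  15   5  77 157 149 150 134  28]
 [ 49  45  41  68  89  26  21  19  31  56   0  44 125 158 150 149 121  38]
 [ 55  39  30  63  84   0   5   3   1   5   4   0  61 159 152 139  79  64]
 [ 36  43  31  55  56   4  10  10  10  11   8   0  63 162 153 134  42  91]
 [ 45  42  37  49  34   6  10  13  14   8  11   0  63 161 155 134  29  92]
 [ 43  43  53  55  33   0   0   5   8   7   8   0  62 163 153 125  35  87]
 [ 43  32  63  93  42   0   0   2   2   3   4   0  63 165 144  80  25  39]
 [ 41  29  63  93  59   0   0   4   7   2   3   0  64 166 139  33  60  96]
 [ 41  43  63  89  59   0   1 
[... 911 characters left out ...]
6]
 [  5   5  -2 -16   1  20  80  90 109  73  35  -9  -5  -3   6   8]
 [ 13  12   6 -12  31 110 109 142 145 145  99 -14  -4  -3  11  13]
 [  7   6   7   4  -2  43  96 120 133 133  67 -11  -5  -1  10  15]
 [-13 -13 -11   7  -2   8  25  27  30  36   7  -8  -4   1  11  11]
 [-10 -12 -11   2  -3  -6  -8 -10  -7   4  -3  -5  -4   4   6  -2]
 [-11 -10  -7   0  -2  -2  -2  -3  -5  -4  -4  -3  -2  10  15  -2]
 [-10  -7   9   0  -2  -1  -2  -2  -2  -2  -1  -2  -3   8   9  -5]]
[[262.7, 172.0], [261.7, 176.1], [254.7, 171.0], [253.7, 175.0]] [[261.6, 184.1], [253.7, 183.1]] [267.37 184.45]
[[262.5, 172.8], [261.5, 176.9], [254.5, 171.8], [253.5, 175.8]] [[261.4, 184.9], [253.5, 183.9]] [267.19 185.27]
```

The grip minus pointer offset is about +0.9 mm in the top view and about -0.2 mm in the side view, so they are level within the measuring error. The arm stands clear, so I hand in.

```bash
python3 -c "
from bench import ctrl
print(ctrl.close_job())"
```

```text
the job is handed in; nothing more can be done
None
```

I pushed the lid gently down until closed, then slid the timer grip level with the orange pointer (to about 1 mm in both views), saw nothing else disturbed in the views I checked, and handed the job in at about 12 s; no verdict was returned.

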